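# Roll the mailing tube to the empty bin and slide it home

## Task

One mailing tube lies loose on the packing counter in front of three cardboard shelf bins, and one of the outer bins is empty. With your fingertips on top of the tube, gently roll it along the counter (no dragging, lifting or gripping) until it lies still, straight in front of the empty bin; then push on its end and slide it in until it is fully home against the back of the bin. Leave the stored tubes and everything else on the counter where they are.

Things in the scene. Friction and masses are not known exactly. Their poses are not given: they have to be found in the camera images.
- tube: the loose mailing tube to put away: brown cardboard cylinder, flat white end caps, blank paper label; diameter 64 mm, length 190 mm, 0.3 kg, lying in front of the bins. Origin: its centre, 32 mm above the counter; y: its long axis (x, z turn as it rolls). It rolls without slip when its top is pushed crosswise: a fingertip not slipping on its top travels twice as far as the tube. A slow roll stops within mm
- bin_free: the empty cardboard shelf bin, an outer one of the row of three; open top and front end, fixed. Inner width 82 mm, depth 170 mm from mouth to back wall, walls 4 mm thick, 38 mm high at the mouth, 62 mm at the back; no step at the mouth. Origin: middle of the mouth at counter level; y points into the bin, x across, z up. A tube fully home has its centre at y = 75 mm and sticks 20 mm out
- bin_mid: the middle bin of the row, the same as bin_free and parallel to it, holding a stored tube; fixed; axes as bin_free
- bin_far: the outer bin at the other end of the row from bin_free, the same in size, holding a stored tube; fixed; axes as bin_free. The bins stand 92 mm apart, centre to centre
- stock_mid: the stored mailing tube in the middle bin, same as the loose tube, sticking 20 mm out of the mouth; origin at its centre, y its long axis
- stock_far: the stored mailing tube in the outer bin bin_far, same as the loose tube, sticking 20 mm out of the mouth; origin at its centre, y its long axis
- bottle: bystander: clear water bottle with a blue cap, standing, 62 mm across, 190 mm high; origin at the centre of its foot
- meal_box: bystander: aluminium foil meal box with a white card lid, 120 x 160 x 39 mm; origin at the centre of its underside
- stapler: bystander: grey desk stapler, 135 x 36 x 40 mm; origin at the centre of its underside
- pen_cup: bystander: dark steel pen cup with pens, 80 mm across, 100 mm high, pens up to 185 mm; origin at the centre of its foot
- calculator: bystander: black desk calculator lying flat, 150 x 100 x 20 mm; origin at the centre of its underside
- tape_roll: bystander: roll of brown parcel tape lying flat, 100 mm across, 48 mm high; origin at the centre of its underside
Not all that is in view belongs to the job. Leave any green look-alike of the tube alone. What is shaped like the bin_free but turquoise is not meant.

How it is judged:
By the outcome, as a careful person would: the job done as asked, in the order asked, and still so for the second after the job is handed in, with the robot touching nothing.
It also fails if it takes over 61 s, if anything falls off the work surface, if the arm or the gripper's body presses on something with over 40 N, if the wrist force passes 120 N, or if a joint passes its speed limit or range.

## Robot

A 6-joint arm with a two-finger parallel gripper is mounted at the origin on the work surface. World frame = base frame: x ahead of the robot, y to its left, z up, the work surface at z = 0. Lengths are in mm, angles in rad, forces in N, time in s.
With the tool pointing down it reaches from about 350 to 875 mm from the base axis. Payload 4.2 kg.
Tool frame: the origin (TCP) lies between the finger pads; the fingertips stand 17 mm ahead of it and the grasp point (between the pads) lies 2 mm behind it (nose_length is the distance from the TCP to the fingertips, in mm); z points along the fingers, y is the direction in which the jaws open and shut (so a half turn about z gives the same grasp; the last joint's range is limited). The gripper opens to 85 mm and grips with 20 to 120 N. Pads are 22 mm wide; open, the fingers measure 114 mm over their backs; the gripper's body (76 mm by 85 mm) begins 54 mm behind the grasp point. The pads swing forward as they close: fully open they stand 13 mm farther back than shut.
Start: joints at [1.445, 0.385, 0.008, 0, -1.194, -0.259], TCP at [234.575, 579.287, 248.312] pointing down, gripper open.
Joint ranges: [-3.14, 3.14], [-1.21, 2.06], [-1.07, 1.41], [-3.16, 2.05], [-2.99, -0.16], [-3.1, 3.1]. Speed limits (rad/s): [2.79, 2.79, 3.14, 3.14, 3.14, 3.14].

## Interface

Orientations are given as a unit quaternion [x, y, z, w].
In Python, from bench import * gives the robot as it stands.
- The arm moves only by the tool jog_arm, never from a script. Its argument "increments" is a list of rows, each a list of 4 numbers: the shift along the tool's x, y, z in m, then the turn about the tool's z in degrees. A call has 1 to 10 rows; each row is the pose to reach, as a shift and turn from the pose measured when the call began, along the tool's axes at that moment; what a row does not reach only later rows make up. A row lasts 1/8 s, in which the tool goes at most 62.5 mm and 10.7 degrees, less where a joint would pass 70% of its speed; a pose out of reach is approached as far as the arm can. A call with a gripper value outside its range is refused whole. "hand" is the gripper's target within -1 to 1 (fully open at 1, half-way at 0, shut at -1), set as the call begins (left out, the last holds). The fingers move at their own pace and stop on an object; the grip force is fixed at half the most. Time passes only in rows, so rows that repeat a pose let the fingers close. It gives the time, the measured TCP pose, the force and the opening at its end, in the units of the state.
- read_state(): the state, without advancing time (a new reading comes with each control period).
- get_image(name): name is "scene" or "side" or "wrist"; returns the picture (420x560x3 uint8, red, green, blue); there is no depth.
- calibration(name): a dict with "fx", "fy", "cx", "cy" (pixels), "position" and "rotation" of the camera in the world; the wrist camera has in their place "hand_eye" (4x4, takes a point from camera to tool coordinates, whose origin is the TCP and whose axes are the flange's). Camera axes: x right, y up, looking along -z (the intrinsics and any distortion apply to the point x, -y, -z); pixel columns grow to the right and rows downward; lengths in mm; the calibration is good to about 2 mm. A picture is of the moment at which its call begins: read the wrist's pose just before it. calibration takes no time and is no camera call.
- job_done(): hands the job in, once; it reports no verdict.
The state is a dict: "clock": time; "joints": joint angles; "joint_vel": joint speeds; "joint_efforts": joint torques, N m; "position": TCP position; "ee_rot": TCP orientation; "contact_force": force on the tool from outside, world axes, zero at the start; "wrist_torque": the same for the moment, N m; "gripper_width": finger opening in mm.
Only numpy, scipy, OpenCV 4.12 (cv2) and the standard library are available. Lean on these libraries where they do the work, as an engineer would, in place of code of your own. Each camera call takes 0.05 s, during which the arm holds its last target.

## Working session

There is one attempt and no reset: what is moved stays moved. The work goes in short steps, Python scripts to look and compute and a tool call to move; the robot and the scene stay as the last step left them, time stands still between calls to the robot, and variables do not carry over. Pictures are saved under pics/ and viewed, and the job is handed in when it is done.

Besides the shell and the picture viewer there is one more tool, called after "Call:" as a command line: name --pt "numbers of a row" for each row, then --argument value for the rest. jog_arm: Moves the arm, as the interface text tells. Its arguments: {"type":"object","properties":{"increments":{"type":"array"},"hand":{"type":"number"}},"required":["increments"]}

```bash
mkdir -p pics
python3 - <<'E'
from bench import *
import cv2
for n in ("scene","side"):
    im=get_image(n); cv2.imwrite(f"pics/{n}0.png",im[:,:,::-1])
    c=calibration(n); print(n,c)
print(calibration("wrist"))
s=read_state();print(s)
E
ls
```

```text
scene {'fx': 495.23923776652344, 'fy': 495.23923776652344, 'cx': 275.7600746875126, 'cy': 209.51331555439688, 'position': array([ 935.86789717,  575.2598325 , 1146.95286219]), 'rotation': array([0.10119951, 0.27958744, 0.89843644, 0.32311219])}
side {'fx': 520.4074502538338, 'fy': 520.4074502538338, 'cx': 277.4864259626879, 'cy': 226.26720470744328, 'position': array([  187.89001794, -1060.88716157,  1130.09914511]), 'rotation': array([ 0.38176776, -0.05163092, -0.11139911,  0.91606652])}
{'fx': 358.3600958626043, 'fy': 358.3600958626043, 'cx': 275.6270036597966, 'cy': 209.88563852163594, 'hand_eye': array([[-8.09238544e-04,  9.54856416e-01,  2.97066609e-01,
         7.55484825e+01],
       [ 9.99999145e-01,  1.07772303e-03, -7.40012135e-04,
         1.29384713e+00],
       [-1.02676086e-03,  2.97065756e-01, -9.54856472e-01,
        -1.25467544e+02],
       [ 0.00000000e+00,  0.00000000e+00,  0.00000000e+00,
         1.00000000e+00]])}
{'clock': 0.1, 'joints': array([ 1.44461103e+00,  3.85451429e-01,  6.75077407e-03, -4.22880373e-04,
       -1.19402180e+00, -2.58574829e-01]), 'joint_vel': array([ 0.00054688, -0.00098067,  0.00289921,  0.00170413,  0.00021153,
       -0.00099948]), 'joint_efforts': array([-4.09132672e-04, -3.93319523e+01,  1.88929564e+01,  4.19799373e+00,
       -2.59580775e-03,  5.57902567e-06]), 'position': array([234.40076389, 578.84049013, 247.34520869]), 'ee_rot': array([ 9.81536571e-01, -1.91272043e-01, -1.32400252e-04,  9.73955284e-04]), 'contact_force': array([-0.12966759,  0.56117742,  0.56365412]), 'wrist_torque': array([-0.05714896,  0.02227247,  0.00170876]), 'gripper_width': 85.41216861340166}
pics
```

View pics/scene0.png

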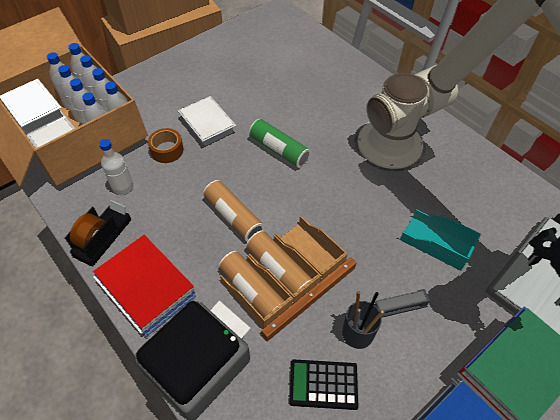

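View pics/side0.png

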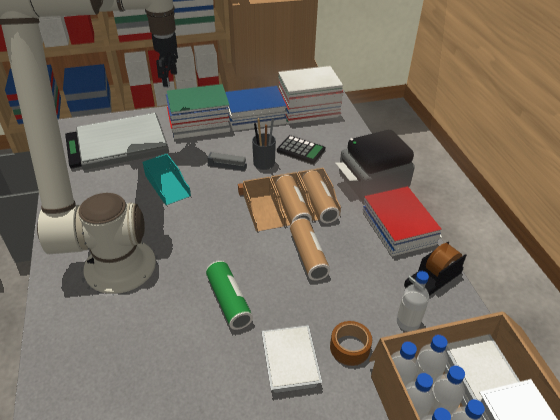

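The scene view shows the loose brown tube at about (232,208). The three brown bins run from (255,290) to (318,250), with the empty one nearest the robot at (318,250). The green tube (278,143) and the turquoise bin (440,240) are decoys. Next I'll enlarge a crop to confirm this.

```bash
cat > h.py <<'E'
import numpy as np, cv2
from scipy.spatial.transform import Rotation as R
from bench import calibration
def ray(n,uv):
    c=calibration(n); u,v=uv
    d=np.array([(u-c['cx'])/c['fx'],-(v-c['cy'])/c['fy'],-1.0])
    return np.array(c['position']),R.from_quat(c['rotation']).as_matrix()@d
def pl(n,uv,z):
    p,d=ray(n,uv); return p+d*(z-p[2])/d[2]
def proj(n,P):
    c=calibration(n); q=R.from_quat(c['rotation']).as_matrix().T@(np.asarray(P,float)-c['position'])
    return np.array([c['cx']+c['fx']*q[0]/-q[2], c['cy']-c['fy']*q[1]/-q[2]])
E
python3 - <<'E'
import cv2
a=cv2.imread("pics/scene0.png")[170:345,190:365]
cv2.imwrite("pics/cs0.png",cv2.resize(a,None,fx=3.4,fy=3.4,interpolation=cv2.INTER_CUBIC))
a=cv2.imread("pics/side0.png")[160:285,230:350]
cv2.imwrite("pics/cd0.png",cv2.resize(a,None,fx=4.8,fy=4.8,interpolation=cv2.INTER_CUBIC))
E
```

```text
(no output)
```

View pics/cs0.png

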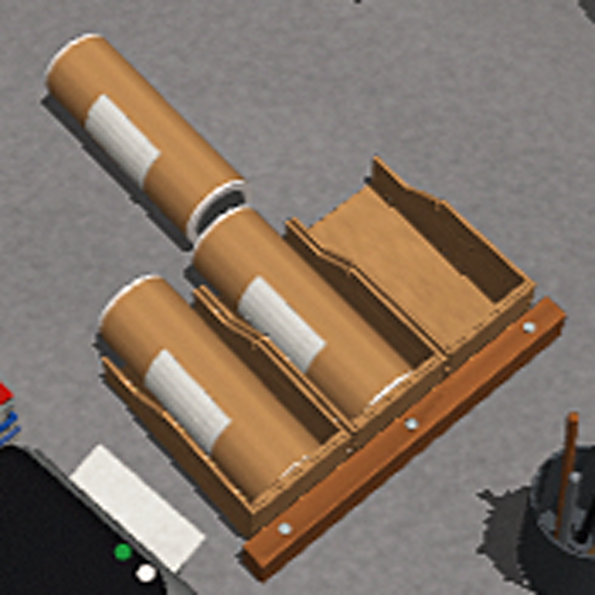

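View pics/cd0.png

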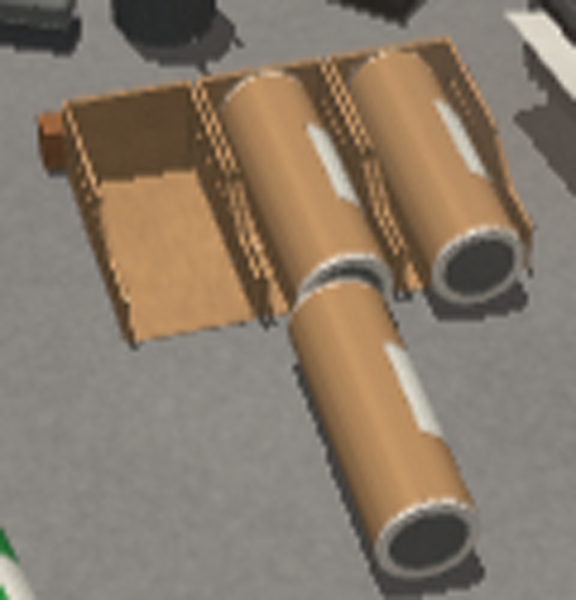

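Run:
```python
from h import *
np.set_printoptions(precision=1,suppress=True)
S=lambda x,y:(190+x/3.4-.35,170+y/3.4-.35)
D=lambda x,y:(230+x/4.8-.4,160+y/4.8-.4)
P={}
def a(k,n,uv,z): P[k]=pl(n,uv,z)[:2]; print(k,P[k])
a('s mouth near top','scene',S(375,157),38)
a('s mouth w2 top','scene',S(289,220),38)
a('s mouth w3 top','scene',S(199,288),38)
a('s mouth far top','scene',S(103,360),38)
a('s back near top','scene',S(535,288),62)
a('s back far top','scene',S(250,530),62)
a('d mouth near bot','side',D(133,346),0)
a('d mouth w2 bot','side',D(266,324),0)
a('d mouth w3','side',D(402,298),0)
a('d back near top','side',D(65,103),62)
a('d back far top','side',D(452,38),62)
v=P['s back far top']-P['s back near top'];print('scene across',np.linalg.norm(v),np.degrees(np.arctan2(v[1],v[0])))
v=P['s mouth far top']-P['s mouth near top'];print('scene mouth across',np.linalg.norm(v),np.degrees(np.arctan2(v[1],v[0])))
v=P['s back near top']-P['s mouth near top'];print('scene depth',np.linalg.norm(v),np.degrees(np.arctan2(v[1],v[0])))
v=P['s back far top']-P['s mouth far top'];print('scene depth far',np.linalg.norm(v),np.degrees(np.arctan2(v[1],v[0])))
v=P['d back far top']-P['d back near top'];print('side across',np.linalg.norm(v),np.degrees(np.arctan2(v[1],v[0])))
v=P['d back near top']-P['d mouth near bot'];print('side depth',np.linalg.norm(v),np.degrees(np.arctan2(v[1],v[0])))
# tube: silhouettes in scene: intersect tangent planes. mask
import cv2
for n,seed,box in (('scene',(232,205),(195,170,275,245)),('side',(309,245),(285,215,335,285))):
    im=cv2.imread(f'pics/{n}0.png');
```

```text
s mouth near top [410.4  44. ]
s mouth w2 top [500.3  45.9]
s mouth w3 top [590.8  49.1]
s mouth far top [682.  52.]
s back near top [407.4 218.1]
s back far top [686.  229.8]
d mouth near bot [411.   36.4]
d mouth w2 bot [498.3  35.8]
d mouth w3 [590.3  38.3]
d back near top [404.1 209.1]
d back far top [676.4 215.7]
scene across 278.9169009377558 2.4063186099019642
scene mouth across 271.7426061567438 1.6884501250295734
scene depth 174.12000846365348 90.98917580004223
scene depth far 177.8436947972403 88.69819223977474
side across 272.37104365218715 1.3786580924009026
side depth 172.90310962794487 92.28170174992306
```

```bash
cat > tube.py <<'E'
from h import *
def mask(im,box):
    x0,y0,x1,y1=box
    h=cv2.cvtColor(im,cv2.COLOR_BGR2HSV)
    m=((h[...,0]>5)&(h[...,0]<25)&(h[...,1]>70)&(h[...,2]>90)).astype(np.uint8)
    mm=np.zeros_like(m); mm[y0:y1,x0:x1]=m[y0:y1,x0:x1]
    return mm
E
python3 - <<'E'
from tube import *
for n,f in (('scene',(190,170,365,345)),('side',(230,160,350,285))):
    im=cv2.imread(f'pics/{n}0.png'); m=mask(im,f)
    k,l,st,c=cv2.connectedComponentsWithStats(m)
    for i in range(1,k):
        if st[i,4]>80: print(n,i,st[i],c[i])
    o=im.copy(); o[m>0]=(0,0,255); x0,y0,x1,y1=f
    cv2.imwrite(f'pics/m_{n}.png',cv2.resize(o[y0:y1,x0:x1],None,fx=3,fy=3,interpolation=0))
E
```

```text
scene 1 [ 204  181   58   57 1057] [232.07095553 206.05203406]
scene 2 [ 219  216  138  121 6104] [285.38990826 272.93676278]
side 1 [ 238  168  103  105 4517] [292.89949081 207.35709542]
```

View pics/m_scene.png

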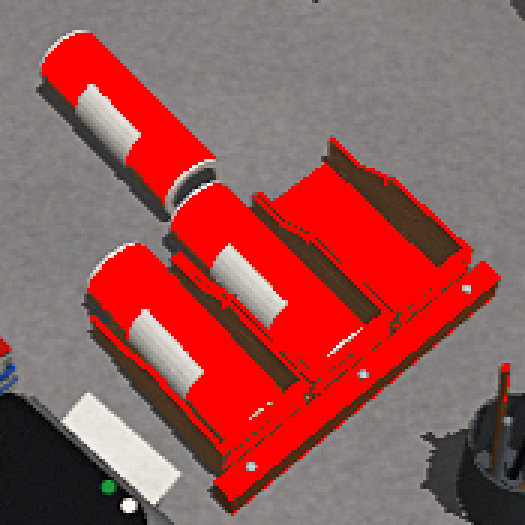

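View pics/m_side.png

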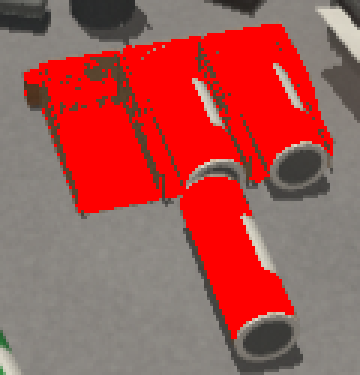

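```bash
cat >> tube.py <<'E'
def edge_axis(n,pts,inside):
    """pts: silhouette edge pixels; returns axis direction angle and y at... as point on axis"""
    vx,vy,x,y=cv2.fitLine(np.float32(pts),cv2.DIST_HUBER,0,.01,.01).ravel()
    p,a=ray(n,(x-30*vx,y-30*vy)); p,b=ray(n,(x+30*vx,y+30*vy)); nn=np.cross(a,b); nn/=np.linalg.norm(nn)
    if nn@(np.asarray(inside,float)-p)<0: nn=-nn
    d=np.cross(nn,[0,0,1]); d/=np.linalg.norm(d); d*=np.sign(d[1])
    # point on z=32 with nn.(q-p)=32 , at y given
    def x_at(Y): return p[0]+(32-nn[1]*(Y-p[1])-nn[2]*(32-p[2]))/nn[0]
    return np.degrees(np.arctan2(d[1],d[0])),x_at(-75.),x_at(0.)
E
python3 - <<'E'
from tube import *
im=cv2.imread('pics/scene0.png'); m=mask(im,(190,170,263,239))
k,l,st,c=cv2.connectedComponentsWithStats(m); m=(l==1)
# scene diag: rows->rightmost for right edge; rows-> leftmost for left edge
rows=range(188,222); 
R_=[(max(np.where(m[r])[0])+.5,r) for r in rows]; L_=[(min(np.where(m[r])[0])-.5,r) for r in range(200,232)]
print(R_[0],R_[-1],L_[0],L_[-1])
g=pl('scene',(232,208),40); print('g',g)
print(edge_axis('scene',R_,g),edge_axis('scene',L_,g))
im=cv2.imread('pics/side0.png'); m=mask(im,(280,226,340,285))
L_=[(min(np.where(m[r])[0])-.5,r) for r in range(228,262)]
# right: include label (white) : use brown rightmost only below/above label
R_=[(max(np.where(m[r])[0])+.5,r) for r in list(range(228,231))+list(range(250,258))]
print(L_[0],L_[-1],R_)
print(edge_axis('side',L_,g),edge_axis('side',R_,g))
E
python3 - <<'E'
import cv2
a=cv2.imread("pics/scene0.png")[170:245,195:275]
cv2.imwrite("pics/cs1.png",cv2.resize(a,None,fx=7,fy=7,interpolation=cv2.INTER_CUBIC))
a=cv2.imread("pics/side0.png")[205:290,280:340]
cv2.imwrite("pics/cd1.png",cv2.resize(a,None,fx=7,fy=7,interpolation=cv2.INTER_CUBIC))
E
```

```text
(np.float64(227.5), 188) (np.float64(260.5), 221) (np.float64(209.5), 200) (np.float64(239.5), 231)
g [537.01232624 -92.00999029  40.        ]
(np.float64(90.92758765496045), np.float64(535.9159072539326), np.float64(534.7015917609663)) (np.float64(73.72186648461698), np.float64(516.9116745163701), np.float64(538.8121420689624))
(np.float64(289.5), 228) (np.float64(302.5), 261) [(np.float64(312.5), 228), (np.float64(312.5), 229), (np.float64(313.5), 230), (np.float64(319.5), 250), (np.float64(321.5), 251), (np.float64(322.5), 252), (np.float64(323.5), 253), (np.float64(323.5), 254), (np.float64(323.5), 255), (np.float64(324.5), 256), (np.float64(324.5), 257)]
(np.float64(90.72971430667081), np.float64(535.5315512958387), np.float64(534.5763058534271)) (np.float64(89.89311291858364), np.float64(534.0076102479745), np.float64(534.1475252726779))
```

View pics/cs1.png

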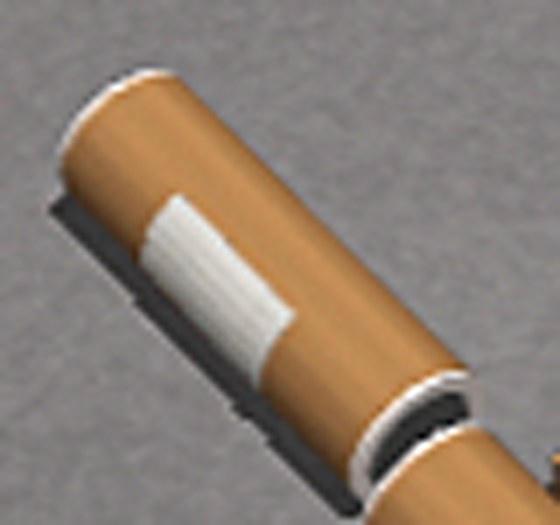

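View pics/cd1.png

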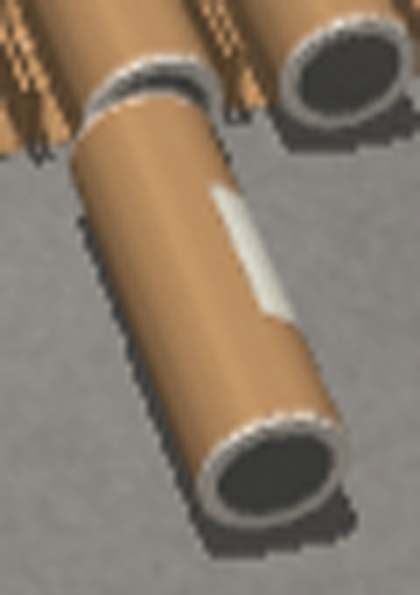

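```bash
cat > mv.py <<'E'
from bench import *
from h import *
np.set_printoptions(precision=4,suppress=True)
def to(target,yaw_y=None):
    s=read_state(); M=R.from_quat(s['ee_rot']).as_matrix()
    d=M.T@(np.array(target)-s['position'])/1000
    a=np.degrees(np.arctan2(M[1,1],M[0,1]))
    print('pos',s['position'],'F',s['contact_force'],'w',s['gripper_width'],'clk',s['clock'])
    print('yaw_y',a,'tool x',M[:,0],'tilt z',M[:,2]); print('shift',d)
    if yaw_y is not None:
        t=(yaw_y-a+90)%180-90; print('turn',-t)
E
python3 - <<'E'
from mv import *
S=lambda x,y:(195+x/7-.43,170+y/7-.43)
D=lambda x,y:(280+x/7-.43,205+y/7-.43)
print(pl('scene',S(160,70),64)[:2],pl('scene',S(455,372),64)[:2])
print(pl('side',D(275,413),64)[:2],pl('side',D(148,90),64)[:2])
to((526,-80,150),91)
E
```

```text
[ 519.3965 -180.2422] [518.1662   5.7263]
[ 534.5098 -184.1233] [536.3266   2.1532]
pos [234.4008 578.8405 247.3452] F [-0.1297  0.5612  0.5637] w 85.41216861340166 clk 0.1
yaw_y -112.05407404041745 tool x [ 0.9268 -0.3755  0.0001] tilt z [-0.0006 -0.0019 -1.    ]
shift [0.5176 0.501  0.0984]
turn -23.054074040417447
```

Call:
jog_arm --pt "0.03 0.03 0 -2" --pt "0.075 0.07 0 -5" --pt "0.115 0.107 0 -8" --pt "0.16 0.15 0 -10" --pt "0.2 0.187 0 -12" --pt "0.245 0.229 0 -15" --pt "0.29 0.271 0 -18" --pt "0.33 0.308 0 -20" --pt "0.37 0.346 0 -22" --pt "0.41 0.383 0 -23" --hand 0

```text
clock: 1.35
position: [470.8, 68.1, 248.0]
ee_rot: [1.0, 0.009, -0.0, 0.001]
contact_force: [0.7, 0.6, 0.4]
gripper_width: 42.4
```

```bash
python3 -c "
from mv import *
to((544,-88,120),91)"
```

```text
pos [470.8142  68.0955 248.0092] F [0.6645 0.6132 0.4456] w 42.42005381638776 clk 1.35
yaw_y -89.01433510909004 tool x [ 0.9999  0.0172 -0.0009] tilt z [-0.0008 -0.0018 -1.    ]
shift [0.0706 0.1571 0.1282]
turn -0.014335109090040987
```

```bash
cat >> mv.py <<'E'
def wshot(name):
    import json
    s=read_state(); im=get_image('wrist'); cv2.imwrite(f'pics/{name}.png',im[:,:,::-1])
    json.dump([list(map(float,s['position'])),list(map(float,s['ee_rot']))],open(f'pics/{name}.json','w'))
class W:
    def __init__(self,name):
        import json
        p,q=json.load(open(f'pics/{name}.json')); c=calibration('wrist'); H=np.array(c['hand_eye'])
        T=np.eye(4);T[:3,:3]=R.from_quat(q).as_matrix();T[:3,3]=p
        self.T=T@H; self.c=c
    def pl(self,uv,z):
        c=self.c;d=self.T[:3,:3]@np.array([(uv[0]-c['cx'])/c['fx'],-(uv[1]-c['cy'])/c['fy'],-1.]);p=self.T[:3,3]
        return p+d*(z-p[2])/d[2]
E
python3 -c "
from mv import *
wshot('w1')"
```

```text
(no output)
```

View pics/w1.png

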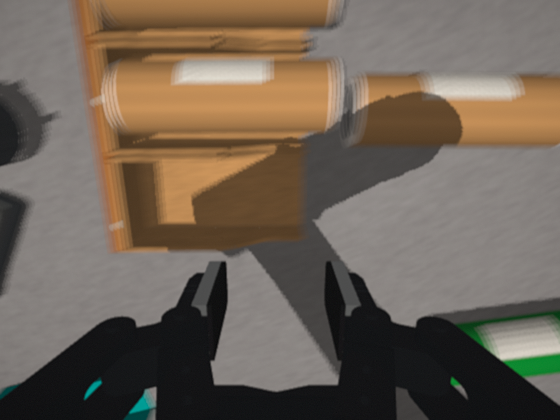

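Call:
jog_arm --pt "0.0 0.03 0 0" --pt "0.0 0.05 0 0" --pt "0.0 0.05 0 0" --pt "0.0 0.05 0 0"

```text
clock: 1.9
position: [472.8, 14.3, 247.9]
ee_rot: [1.0, 0.006, -0.001, 0.002]
contact_force: [-0.1, -0.2, 0.3]
gripper_width: 42.6
```

```bash
python3 -c "
from mv import *
wshot('w2')
a=cv2.imread('pics/w2.png');cv2.imwrite('pics/w2b.png',cv2.resize(a,(800,600),interpolation=cv2.INTER_CUBIC))
to((544,-88,120),91)"
```

```text
pos [472.8737  14.576  247.9063] F [-0.1542 -0.1117 -0.3068] w 42.83571455447513 clk 1.95
yaw_y -89.23214688553756 tool x [ 0.9999  0.0134 -0.0015] tilt z [-0.0015 -0.0038 -1.    ]
shift [0.0699 0.103  0.1282]
turn -0.2321468855375315
```

View pics/w2b.png

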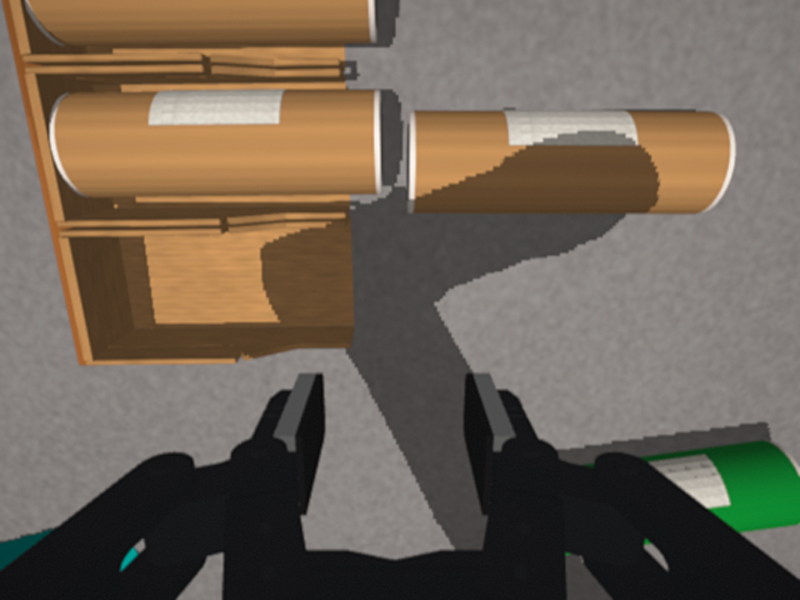

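```bash
python3 -c "
from mv import *
w=W('w2'); f=lambda x,y,z:w.pl((x*.7,y*.7),z)[:2]
np.set_printoptions(precision=1,suppress=True)
for k,x,y,z in (('w1 mouth',347,348,38),('w2 mouth',349,215,38),('w3 mouth',345,68,38),('w1 back',82,362,62),('w2 back',62,230,62),('w3 back',27,63,62),('stock end top',378,140,64),('tubeL top',411,160,64),('tubeR',733,160,64)): print(k,f(x,y,z))
a,b=f(82,362,62),f(27,63,62); print(np.degrees(np.arctan2(*(b-a)[::-1])),np.linalg.norm(b-a))
print('cam',w.T[:3,3])
# tube axis from edges
def ax(p0,p1,ins):
    p=w.T[:3,3];c=w.c
    r=lambda q:w.pl((q[0]*.7,q[1]*.7),0)-p
    n=np.cross(r(p0),r(p1));n/=np.linalg.norm(n)
    n*=np.sign(n@(np.array(ins)-p)); d=np.cross(n,[0,0,1]);d*=np.sign(d[1])
    print('axis ang',np.degrees(np.arctan2(d[1],d[0])),'x at -89',p[0]+(32-n[1]*(-89-p[1])-n[2]*(32-p[2]))/n[0])
ax((420,110),(710,113),(536,-89,32)); ax((415,212.5),(700,212.5),(536,-89,32))
ax((75,197),(380,194),(540,90,32));
"
```

```text
w1 mouth [407.1  44.5]
w2 mouth [500.8  41.8]
w3 mouth [588.7  42.9]
w1 back [405.5 217.4]
w2 back [493.1 214.7]
w3 back [586.1 217.2]
stock end top [547.7  22.3]
tubeL top [536.8   3.1]
tubeR [ 539.1 -185.2]
-0.06342775893627142 180.6887994268736
cam [548.1  14.7 373.2]
axis ang 90.14706076695252 x at -89 534.0953502894297
axis ang 90.65386838998886 x at -89 535.3724556437321
axis ang 91.21787595002834 x at -89 548.4055215737079
```

Call:
jog_arm --pt "0.03 0.04 0.03 0" --pt "0.05 0.08 0.07 0" --pt "0.07 0.104 0.11 0" --pt "0.07 0.104 0.135 0" --pt "0.07 0.104 0.15 0" --pt "0.07 0.104 0.15 0" --pt "0.07 0.104 0.15 0"

```text
clock: 2.82
position: [544.9, -88.4, 99.5]
ee_rot: [1.0, 0.007, 0.0, 0.002]
contact_force: [-0.0, 0.2, 0.5]
gripper_width: 42.8
```

```bash
python3 -c "
from mv import *
to((543,-89,85),91)
im=get_image('side');cv2.imwrite('pics/s1.png',cv2.resize(im[170:300,250:370,::-1],None,fx=5,fy=4.6,interpolation=cv2.INTER_CUBIC))"
```

```text
pos [544.886  -88.4009  99.4692] F [-0.0132  0.193   0.502 ] w 42.83779544354407 clk 2.825
yaw_y -89.152563396742 tool x [0.9999 0.0148 0.0009] tilt z [ 0.001  -0.0038 -1.    ]
shift [-0.0019  0.0005  0.0145]
turn -0.15256339674198216
```

View pics/s1.png

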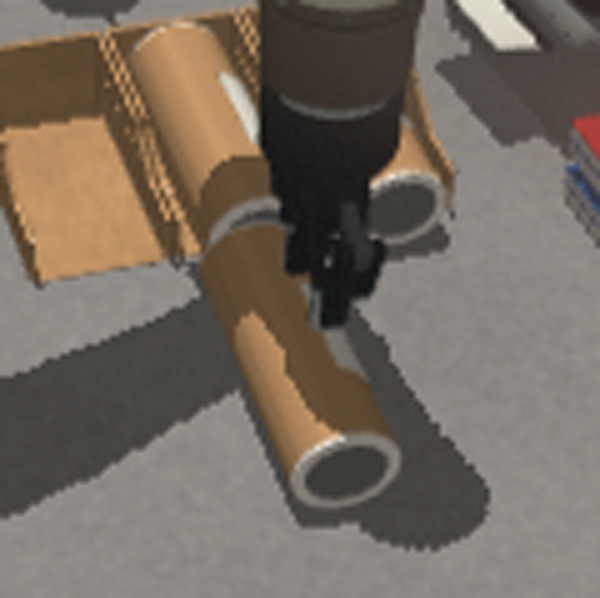

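Call:
jog_arm --pt "-0.001 0 0.008 0" --pt "-0.001 0 0.013 0" --pt "-0.001 0 0.016 0" --pt "-0.001 0 0.017 0" --pt "-0.001 0 0.018 0" --pt "-0.001 0 0.018 0"

```text
clock: 3.62
position: [544.0, -88.6, 81.6]
ee_rot: [1.0, 0.007, 0.001, 0.002]
contact_force: [-0.2, 0.3, 0.7]
gripper_width: 43.0
```

Call:
jog_arm --pt "0 0 0.001 0" --pt "0 0 0.002 0" --pt "0 0 0.003 0" --pt "0 0 0.003 0"

```text
clock: 4.12
position: [544.6, -88.6, 79.2]
ee_rot: [1.0, 0.007, 0.001, 0.002]
contact_force: [0.6, -0.4, 3.1]
gripper_width: 42.8
```

Call:
jog_arm --pt "0 0 0.001 0" --pt "-0.002 0 0.001 0" --pt "-0.006 0 0.001 0" --pt "-0.011 0 0.001 0" --pt "-0.017 0 0.001 0" --pt "-0.023 0 0.001 0" --pt "-0.028 0 0.001 0" --pt "-0.032 0 0.001 0" --pt "-0.034 0 0.001 0" --pt "-0.034 0 0.001 0"

```text
clock: 5.38
position: [511.5, -88.9, 79.0]
ee_rot: [1.0, 0.008, 0.003, 0.002]
contact_force: [-0.7, 1.4, 5.1]
gripper_width: 42.4
```

```bash
python3 -c "
from mv import *
to((543,-89,85),91)
im=get_image('side');cv2.imwrite('pics/s2.png',cv2.resize(im[170:300,250:370,::-1],None,fx=5,fy=4.6,interpolation=cv2.INTER_CUBIC))"
```

```text
pos [511.4747 -88.894   79.0333] F [-0.7021  1.4112  5.1488] w 42.429559010747084 clk 5.375
yaw_y -89.12115857690675 tool x [0.9999 0.0154 0.0054] tilt z [ 0.0054 -0.0036 -1.    ]
shift [ 0.0316  0.0006 -0.0058]
turn -0.12115857690673693
```

View pics/s2.png

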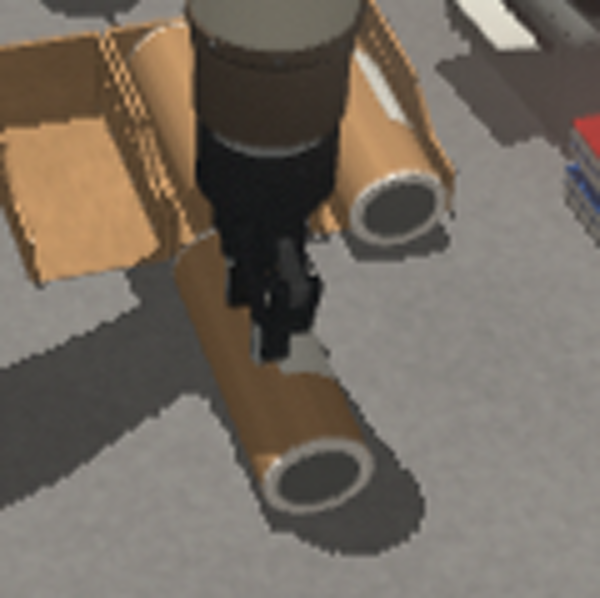

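Call:
jog_arm --pt "0 0 -0.003 0" --pt "0 0 -0.008 0" --pt "0.008 0 -0.01 0" --pt "0.017 0 -0.01 0" --pt "0.017 0 -0.008 0" --pt "0.017 0 -0.005 0" --pt "0.017 0 -0.002 0" --pt "0.017 0 0.0 0" --pt "0.017 0 0.001 0" --pt "0.017 0 0.001 0"

```text
clock: 6.68
position: [529.6, -88.6, 79.1]
ee_rot: [1.0, 0.008, 0.004, 0.002]
contact_force: [-0.0, -0.8, 4.4]
gripper_width: 42.7
```

Call:
jog_arm --pt "-0.002 0 0.001 0" --pt "-0.006 0 0.001 0" --pt "-0.011 0 0.001 0" --pt "-0.017 0 0.001 0" --pt "-0.023 0 0.001 0" --pt "-0.029 0 0.001 0" --pt "-0.033 0 0.001 0" --pt "-0.036 0 0.001 0" --pt "-0.037 0 0.001 0" --pt "-0.037 0 0.001 0"

```text
clock: 7.92
position: [493.6, -89.0, 78.9]
ee_rot: [1.0, 0.008, 0.006, 0.002]
contact_force: [0.3, 0.8, 6.5]
gripper_width: 42.4
```

Call:
jog_arm --pt "0 0 -0.003 0" --pt "0 0 -0.008 0" --pt "0 0 -0.02 0" --pt "0 0 -0.03 0" --pt "0 0 -0.03 0" --pt "0 0 -0.03 0"

```text
clock: 8.68
position: [493.1, -88.9, 108.9]
ee_rot: [1.0, 0.008, 0.005, 0.002]
contact_force: [-0.1, -0.4, -0.5]
gripper_width: 42.6
```

```bash
python3 -c "
from mv import *
to((509,-89,79),91)
wshot('w3')
im=get_image('side');cv2.imwrite('pics/s3.png',cv2.resize(im[170:300,250:370,::-1],None,fx=5,fy=4.6,interpolation=cv2.INTER_CUBIC))"
```

```text
pos [493.0976 -88.9233 108.8979] F [-0.0837 -0.4143 -0.5092] w 42.642249858087105 clk 8.675
yaw_y -89.06430436293984 tool x [0.9998 0.0164 0.0108] tilt z [ 0.0109 -0.0035 -0.9999]
shift [0.0156 0.0002 0.0301]
turn -0.06430436293982211
```

View pics/s3.png

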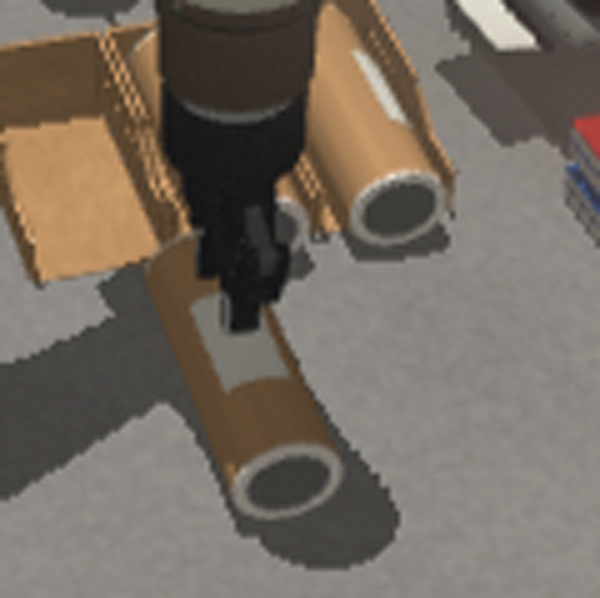

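View pics/w3.png

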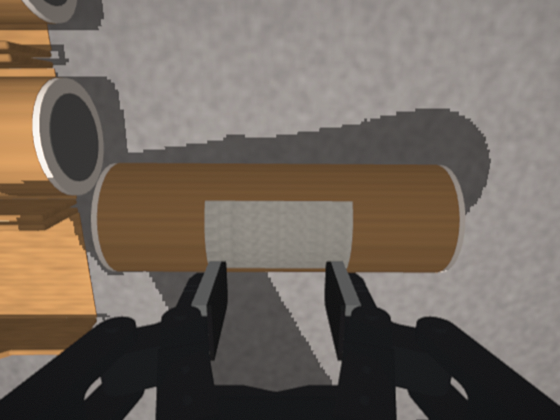

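```bash
cat >> mv.py <<'E'
def wax(w,p0,p1,ins,Y=-89):
    p=w.T[:3,3]
    n=np.cross(w.pl(p0,0)-p,w.pl(p1,0)-p);n/=np.linalg.norm(n)
    n*=np.sign(n@(np.array(ins,float)-p)); d=np.cross(n,[0,0,1]);d*=np.sign(d[1])
    print('axis ang %.2f'%np.degrees(np.arctan2(d[1],d[0])),'x at Y %.1f'%(p[0]+(32-n[1]*(Y-p[1])-n[2]*(32-p[2]))/n[0]))
E
python3 -c "
from mv import *
w=W('w3'); im=cv2.imread('pics/w3.png'); hsv=cv2.cvtColor(im,cv2.COLOR_BGR2HSV)
m=(hsv[...,1]>90)
T=[];B=[]
for u in list(range(125,190,5))+list(range(365,436,5)):
    r=np.where(m[140:300,u])[0]+140; T.append((u,r.min()-.5)); 
    if u<160 or u>385: B.append((u,r.max()+.5))
print(T[0],T[-1],B[0],B[-1])
for E in (T,B):
    vx,vy,x,y=cv2.fitLine(np.float32(E),cv2.DIST_HUBER,0,.01,.01).ravel(); k=vy/vx
    wax(w,(120,y+k*(120-x)),(440,y+k*(440-x)),(500,-89,32))
print(w.pl((100,215),64),w.pl((462,215),64))
"
```

```text
(125, np.float64(162.5)) (435, np.float64(164.5)) (125, np.float64(270.5)) (435, np.float64(271.5))
axis ang 90.40 x at Y 501.1
axis ang 90.54 x at Y 501.8
[511.6028  -2.2108  64.    ] [ 514.162 -183.515   64.   ]
```

Call:
jog_arm --pt "0.009 0 0.005 0" --pt "0.018 0 0.012 0" --pt "0.018 0 0.02 0" --pt "0.018 0 0.025 0" --pt "0.018 0 0.028 0" --pt "0.018 0 0.0295 0" --pt "0.018 0 0.0305 0" --pt "0.018 0 0.0305 0"

```text
clock: 9.78
position: [512.1, -88.8, 79.1]
ee_rot: [1.0, 0.008, 0.006, 0.002]
contact_force: [-0.3, 0.3, 4.4]
gripper_width: 42.6
```

Call:
jog_arm --pt "-0.002 0 0.001 0" --pt "-0.006 0 0.001 -0.2" --pt "-0.011 0 0.001 -0.3" --pt "-0.017 0 0.001 -0.4" --pt "-0.023 0 0.001 -0.5" --pt "-0.029 0 0.001 -0.6" --pt "-0.034 0 0.001 -0.7" --pt "-0.038 0 0.001 -0.8" --pt "-0.039 0 0.001 -0.8" --pt "-0.039 0 0.001 -0.8"

```text
clock: 11.02
position: [474.1, -89.2, 78.8]
ee_rot: [1.0, 0.015, 0.008, 0.002]
contact_force: [-0.4, 1.5, 7.3]
gripper_width: 42.6
```

Call:
jog_arm --pt "0 0 -0.003 0" --pt "0 0 -0.008 0" --pt "0.008 0 -0.01 0" --pt "0.018 0 -0.01 0" --pt "0.018 0 -0.008 0" --pt "0.018 0 -0.005 0" --pt "0.018 0 -0.002 0" --pt "0.018 0 0.0 0" --pt "0.018 0 0.001 0" --pt "0.018 0 0.001 0"

```text
clock: 12.28
position: [493.4, -88.6, 79.1]
ee_rot: [1.0, 0.016, 0.009, 0.002]
contact_force: [0.5, -0.5, 5.2]
gripper_width: 42.5
```

Call:
jog_arm --pt "-0.002 0 0.001 0" --pt "-0.006 0 0.001 -0.2" --pt "-0.011 0 0.001 -0.3" --pt "-0.017 0 0.001 -0.4" --pt "-0.023 0 0.001 -0.5" --pt "-0.029 0 0.001 -0.6" --pt "-0.034 0 0.001 -0.7" --pt "-0.037 0 0.001 -0.8" --pt "-0.038 0 0.001 -0.8" --pt "-0.038 0 0.001 -0.8"

```text
clock: 13.52
position: [457.2, -89.2, 78.8]
ee_rot: [1.0, 0.023, 0.012, 0.002]
contact_force: [-1.1, 3.8, 7.6]
gripper_width: 42.6
```

Call:
jog_arm --pt "0 0 -0.003 0" --pt "0 0 -0.008 0" --pt "0 0 -0.03 0" --pt "0 0 -0.06 0" --pt "0 0 -0.09 0" --pt "0 0 -0.1 0" --pt "0 0 -0.1 0" --pt "0 0 -0.1 0"

```text
clock: 14.52
position: [454.0, -89.0, 177.5]
ee_rot: [1.0, 0.023, 0.01, 0.002]
contact_force: [-1.2, 0.7, 0.3]
gripper_width: 42.8
```

```bash
python3 -c "
from mv import *
to((466,-89,79),91)
wshot('w4')
im=cv2.imread('pics/w4.png');cv2.imwrite('pics/w4b.png',cv2.resize(im,(800,600),interpolation=cv2.INTER_CUBIC))
im=get_image('side');cv2.imwrite('pics/s4.png',im[:,:,::-1])
im=get_image('scene');cv2.imwrite('pics/c4.png',im[:,:,::-1])"
```

```text
pos [453.9903 -88.9813 177.5082] F [-1.1733  0.6726  0.262 ] w 42.83595669502352 clk 14.525
yaw_y -87.35716053315839 tool x [0.9987 0.0462 0.0205] tilt z [ 0.0206 -0.0028 -0.9998]
shift [0.01   0.0002 0.0987]
turn 1.6428394668416217
```

View pics/w4b.png

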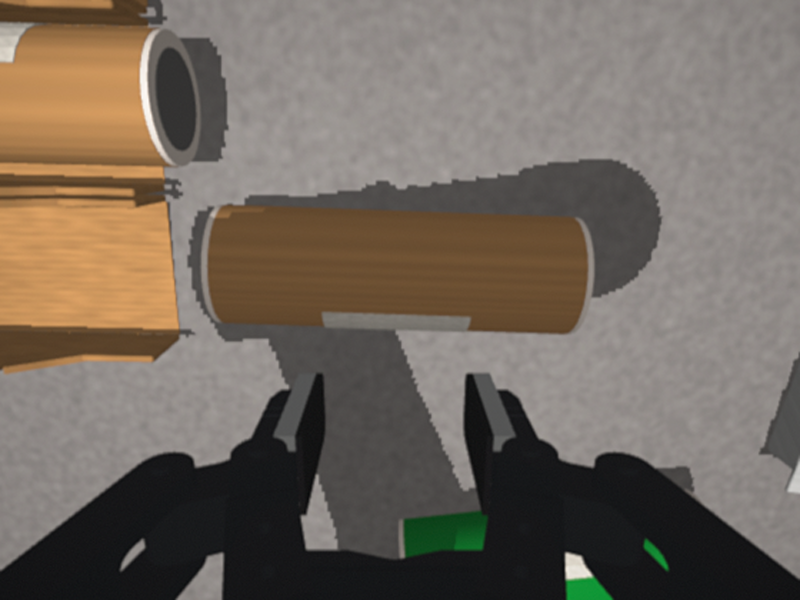

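View pics/c4.png

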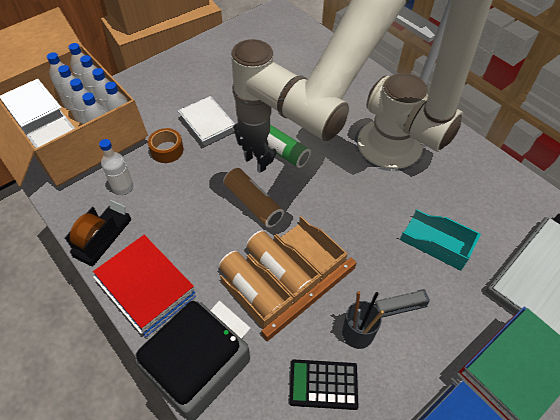

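```bash
python3 -c "
from mv import *
w=W('w4'); im=cv2.imread('pics/w4.png'); hsv=cv2.cvtColor(im,cv2.COLOR_BGR2HSV)
m=(hsv[...,1]>90)
T=[];B=[]
for u in range(160,400,5):
    r=np.where(m[135:240,u])[0]+135; T.append((u,r.min()-.5)); 
    if u<220 or 335<u<395: B.append((u,r.max()+.5))
print(T[0],T[-1],B[0],B[-1])
for E in (T,B):
    vx,vy,x,y=cv2.fitLine(np.float32(E),cv2.DIST_HUBER,0,.01,.01).ravel(); k=vy/vx
    wax(w,(120,y+k*(120-x)),(440,y+k*(440-x)),(465,-89,32))
f=lambda x,y,z:w.pl((x*.7,y*.7),z)[:2]
np.set_printoptions(precision=1,suppress=True)
print('floor mouth',f(168,204,0),f(179,331,0)); print('floor w1 line',f(5,330,0),f(178,331,0))
print('w1 top mouth', f(155,360,38), 'w2', f(165,190,38))
print('stock end',f(150,100,64),'tube end',f(207,260,64),f(590,280,64))
# stock axis edges
wax(w,(0,152*.7),(150*.7,165*.7),(540,60,32),20)
a=im[130:270,0:140];cv2.imwrite('pics/w4c.png',cv2.resize(a,None,fx=4,fy=4,interpolation=cv2.INTER_CUBIC))
"
```

```text
(160, np.float64(143.5)) (395, np.float64(151.5)) (160, np.float64(225.5)) (390, np.float64(232.5))
axis ang 90.55 x at Y 464.7
axis ang 90.67 x at Y 465.5
floor mouth [491.1  43.3] [412.1  42.4]
floor w1 line [408.  151.3] [412.1  43. ]
w1 top mouth [408.5  41. ] w2 [502.5  28.1]
stock end [543.4  20.4] tube end [472.8  -0.5] [ 471.1 -185. ]
axis ang 87.73 x at Y 545.6
```

View pics/w4c.png

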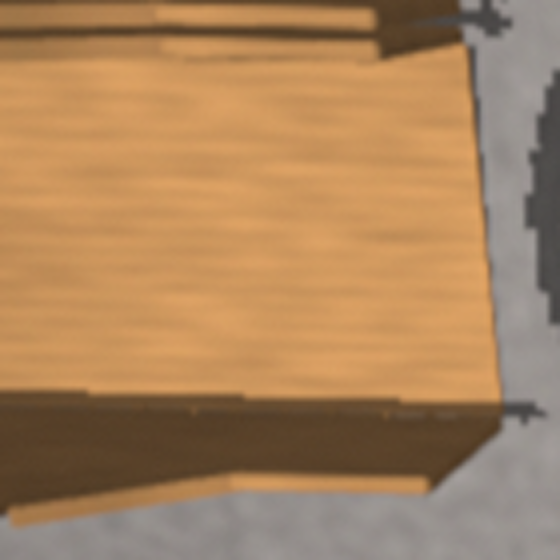

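```bash
python3 -c "
from mv import *
w=W('w4');np.set_printoptions(precision=1,suppress=True)
g=lambda x,y,z:w.pl((x/4-.4,130+y/4-.4),z)[:2]
a=g(500,401,0);b=g(467,42,0);print(a,b,b-a,(a+b)/2)
a=g(430,478,38);b=g(377,56,38);c=g(377,18,38);print('top inner w1,w2',a,b,(a+b)/2,c)
print('w1 floor line',g(20,392,0),g(480,401,0))
"
```

```text
[413.9  42.9] [493.3  44.1] [79.4  1.2] [453.6  43.5]
top inner w1,w2 [411.   41.9] [494.1  44.5] [452.6  43.2] [501.   43.8]
w1 floor line [411.3 149.7] [413.7  47.4]
```

Call:
jog_arm --pt "0.007 0 0.03 0.5" --pt "0.015 0 0.06 1" --pt "0.015 0 0.08 1.5" --pt "0.015 0 0.09 1.5" --pt "0.015 0 0.094 1.5" --pt "0.015 0 0.097 1.5" --pt "0.015 0 0.098 1.5" --pt "0.015 0 0.0985 1.5" --pt "0.015 0 0.0985 1.5"

```text
clock: 15.8
position: [471.6, -88.6, 79.9]
ee_rot: [1.0, 0.01, 0.011, 0.002]
contact_force: [0.4, -0.0, -0.2]
gripper_width: 42.6
```

```bash
python3 -c "
from mv import *
to((452,-89,79),91)"
```

```text
pos [471.5532 -88.5501  79.8719] F [ 0.375  -0.0253 -0.1984] w 42.55209098029823 clk 15.8
yaw_y -88.84020369972325 tool x [0.9996 0.0203 0.0217] tilt z [ 0.0217 -0.0029 -0.9998]
shift [-0.0196  0.0001  0.0004]
turn 0.15979630027675285
```

Call:
jog_arm --pt "0 0 0.001 0" --pt "0 0 0.0018 0" --pt "-0.002 0 0.0018 -0.3" --pt "-0.005 0 0.0018 -0.7" --pt "-0.009 0 0.0018 -1.1" --pt "-0.013 0 0.0018 -1.5" --pt "-0.016 0 0.0018 -1.8" --pt "-0.018 0 0.0018 -2" --pt "-0.019 0 0.0018 -2" --pt "-0.019 0 0.0018 -2"

```text
clock: 17.05
position: [454.3, -88.6, 79.0]
ee_rot: [1.0, 0.028, 0.013, 0.002]
contact_force: [0.1, 1.3, 7.1]
gripper_width: 42.8
```

Call:
jog_arm --pt "0 0 -0.003 0" --pt "0 0 -0.008 0" --pt "0 0 -0.03 0" --pt "0 0 -0.06 0" --pt "0 0 -0.09 0" --pt "0 0 -0.1 0" --pt "0 0 -0.1 0" --pt "0 0 -0.1 0"

```text
clock: 18.05
position: [450.9, -88.4, 177.8]
ee_rot: [1.0, 0.028, 0.012, 0.002]
contact_force: [0.2, 0.9, -0.4]
gripper_width: 42.3
```

```bash
cat > mt.py <<'E'
from mv import *
import sys
n=sys.argv[1]; gx=float(sys.argv[2])
to((gx,-89,79),91); wshot(n)
w=W(n); im=cv2.imread(f'pics/{n}.png'); hsv=cv2.cvtColor(im,cv2.COLOR_BGR2HSV)
m=(hsv[...,1]>90)
T=[];B=[]
for u in range(160,400,5):
    r=np.where(m[125:240,u])[0]+125; T.append((u,r.min()-.5)); 
    if u<220 or 345<u<395: B.append((u,r.max()+.5))
print(T[0],T[-1],B[0],B[-1])
for E in (T,B):
    vx,vy,x,y=cv2.fitLine(np.float32(E),cv2.DIST_HUBER,0,.01,.01).ravel(); k=vy/vx
    wax(w,(120,y+k*(120-x)),(440,y+k*(440-x)),(gx,-89,32))
cv2.imwrite(f'pics/{n}b.png',cv2.resize(im,(800,600),interpolation=cv2.INTER_CUBIC))
E
python3 mt.py w5 456
```

```text
pos [450.8794 -88.4209 177.7529] F [ 0.2051  0.9413 -0.35  ] w 42.30101139806987 clk 18.05
yaw_y -86.82041242590456 tool x [0.9982 0.0555 0.0232] tilt z [ 0.0234 -0.0026 -0.9997]
shift [0.0028 0.0005 0.0988]
turn 2.1795875740954216
(160, np.float64(150.5)) (395, np.float64(160.5)) (160, np.float64(232.5)) (390, np.float64(239.5))
axis ang 90.52 x at Y 455.6
axis ang 91.01 x at Y 456.7
```

View pics/w5b.png

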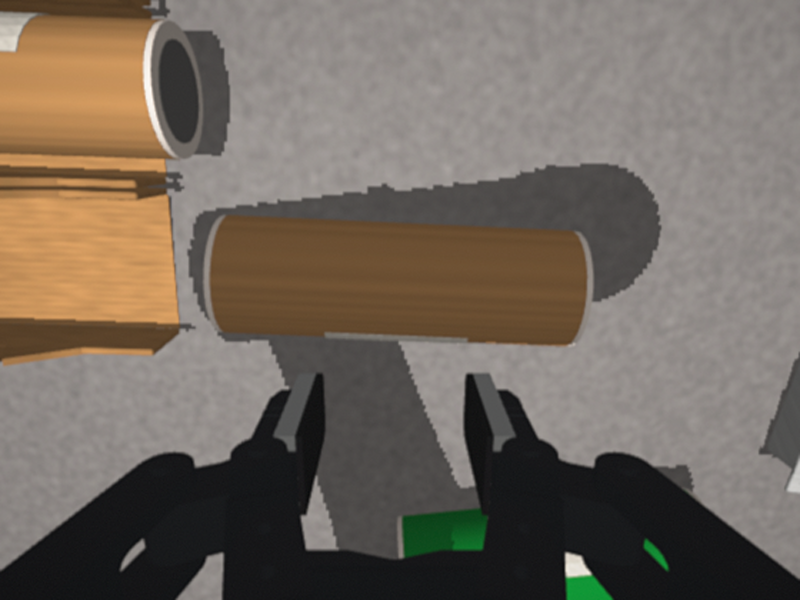

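```bash
python3 -c "
from mv import *
np.set_printoptions(precision=3,suppress=True)
print('green',pl('scene',(258,128),40),pl('scene',(300,157),40))
print('meal corners',[pl('scene',q,39)[:2] for q in ((179,104),(205,95),(235,128),(208,146))])
to((457,-228,37),91.2)
"
```

```text
green [ 297.078 -280.747   40.   ] [ 274.517 -111.208   40.   ]
meal corners [array([ 425.49 , -523.702]), array([ 337.811, -505.1  ]), array([ 350.887, -326.381]), array([ 457.167, -318.731])]
pos [450.942 -88.428 177.707] F [-0.378 -0.437 -0.197] w 42.804570897208336 clk 18.1
yaw_y -86.81495986994692 tool x [0.998 0.056 0.023] tilt z [ 0.023 -0.003 -1.   ]
shift [-0.005  0.139  0.141]
turn 1.9850401300531075
```

Call:
jog_arm --pt "0.002 0.03 0 0.5" --pt "0.006 0.07 0 1" --pt "0.006 0.11 0 1.5" --pt "0.006 0.139 0 2" --pt "0.004 0.139 0.02 2" --pt "0.002 0.139 0.05 2" --pt "-0.001 0.139 0.08 2" --pt "-0.002 0.139 0.1 2" --pt "-0.003 0.139 0.11 2" --pt "-0.003 0.139 0.11 2" --hand -1

```text
clock: 19.35
position: [457.7, -227.6, 67.3]
ee_rot: [1.0, 0.01, 0.01, 0.001]
contact_force: [0.6, 0.4, -0.1]
gripper_width: -0.0
```

```bash
python3 -c "
from mv import *
to((457,-228,37),91.2)
im=get_image('side');cv2.imwrite('pics/s6.png',cv2.resize(im[150:330,210:370,::-1],None,fx=4,fy=3.3,interpolation=cv2.INTER_CUBIC))"
```

```text
pos [ 457.6715 -227.6272   67.3212] F [ 0.5881  0.4136 -0.1453] w -0.020622947094314555 clk 19.35
yaw_y -88.81486747465401 tool x [0.9996 0.0207 0.0208] tilt z [ 0.0208 -0.0025 -0.9998]
shift [-0.0013  0.0003  0.0303]
turn -0.014867474654010948
```

View pics/s6.png

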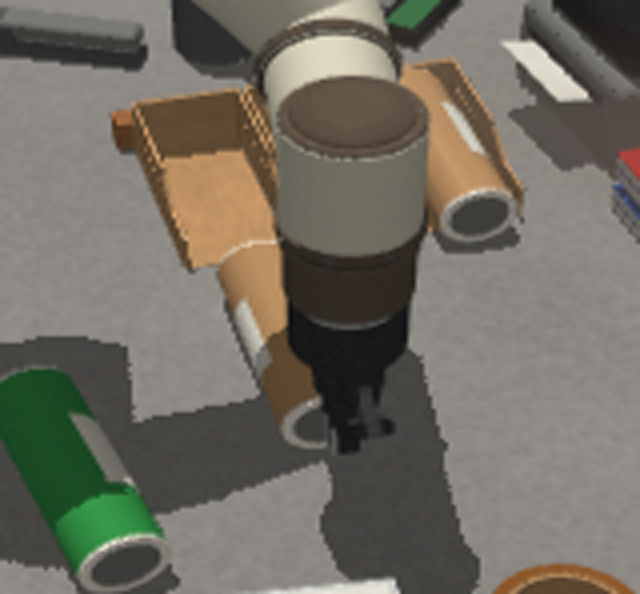

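Call:
jog_arm --pt "-0.001 0 0.01 0" --pt "-0.001 0 0.02 0" --pt "-0.001 0 0.028 0" --pt "-0.001 0 0.031 0" --pt "-0.001 0 0.031 0" --pt "-0.001 -0.006 0.031 0" --pt "-0.001 -0.012 0.031 0" --pt "-0.001 -0.017 0.031 0" --pt "-0.001 -0.02 0.031 0" --pt "-0.001 -0.02 0.031 0"

```text
clock: 20.65
position: [457.8, -207.6, 37.3]
ee_rot: [1.0, 0.011, 0.012, 0.002]
contact_force: [-0.2, 0.2, 1.4]
gripper_width: -0.4
```

```bash
python3 -c "
from mv import *
to((457,-190,37),91.2)
to((452.6,8,37),91.2)"
```

```text
pos [ 457.8391 -207.6335   37.2735] F [-0.1616  0.1553  1.396 ] w -0.3875908378882451 clk 20.65
yaw_y -88.77367242975433 tool x [0.9995 0.0215 0.0232] tilt z [ 0.0232 -0.0029 -0.9997]
shift [-0.0005 -0.0176  0.0002]
turn 0.026327570245655352
pos [ 457.8391 -207.6335   37.2735] F [-0.1616  0.1553  1.396 ] w -0.3875908378882451 clk 20.65
yaw_y -88.77367242975433 tool x [0.9995 0.0215 0.0232] tilt z [ 0.0232 -0.0029 -0.9997]
shift [-0.0006 -0.2157 -0.0005]
turn 0.026327570245655352
```

Call:
jog_arm --pt "0 -0.003 0 0" --pt "0 -0.007 0 0" --pt "0 -0.012 0 0" --pt "0 -0.017 0 0" --pt "0 -0.022 0 0" --pt "0 -0.027 0 0" --pt "0 -0.032 0 0" --pt "0 -0.036 0 0" --pt "0 -0.038 0 0" --pt "0 -0.038 0 0"

```text
clock: 21.9
position: [457.1, -169.4, 37.2]
ee_rot: [1.0, 0.011, 0.012, 0.002]
contact_force: [-0.2, 0.3, 1.0]
gripper_width: 0.2
```

```bash
python3 -c "
from mv import *
to((452.6,8,37),91.2)
wshot('w7')
im=get_image('scene');cv2.imwrite('pics/c7.png',cv2.resize(im[100:300,180:380,::-1],None,fx=3,fy=3,interpolation=cv2.INTER_CUBIC))"
```

```text
pos [ 457.0639 -169.4078   37.1829] F [-0.1976  0.3156  0.972 ] w 0.2211222117265968 clk 21.9
yaw_y -88.76593126949446 tool x [0.9995 0.0216 0.0233] tilt z [ 0.0233 -0.0028 -0.9997]
shift [-0.0006 -0.1775 -0.0004]
turn 0.03406873050550985
```

View pics/w7.png

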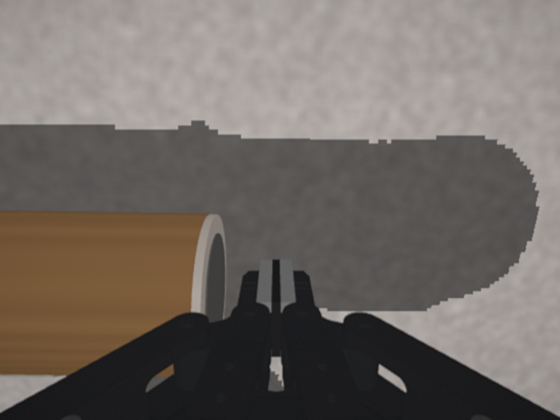

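View pics/c7.png

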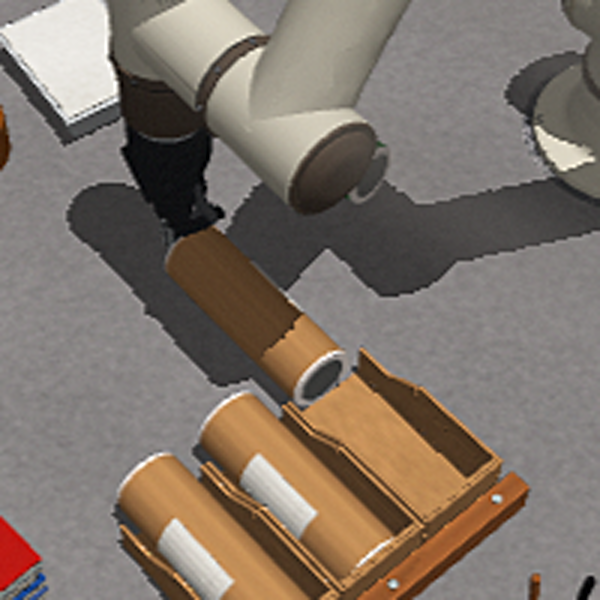

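```bash
python3 -c "
from mv import *
w=W('w7');np.set_printoptions(precision=1,suppress=True)
print(w.pl((208,214),50),w.pl((222,270),32))
print(pl('scene',(180+325/3,100+350/3),64), pl('scene',(180+210/3,100+230/3),64))
"
```

```text
[ 494.6 -147.2   50. ] [ 465.7 -148.8   32. ]
[448.  39.  64.] [ 443.5 -130.9   64. ]
```

Call:
jog_arm --pt "0 -0.003 0 0" --pt "0 -0.007 0 0" --pt "0 -0.012 0 0" --pt "0 -0.018 0 0" --pt "0 -0.024 0 0" --pt "0 -0.03 0 0" --pt "0 -0.036 0 0" --pt "0 -0.041 0 0" --pt "0 -0.044 0 0" --pt "0 -0.045 0 0"

```text
clock: 23.25
position: [456.1, -124.3, 37.0]
ee_rot: [1.0, 0.011, 0.012, 0.002]
contact_force: [0.3, -3.8, 4.1]
gripper_width: -0.2
```

```bash
python3 -c "
from mv import *
to((452.6,8,37),91.2)
im=get_image('scene');cv2.imwrite('pics/c8.png',cv2.resize(im[100:300,180:380,::-1],None,fx=3,fy=3,interpolation=cv2.INTER_CUBIC))"
```

```text
pos [ 456.1206 -124.3224   37.0438] F [ 0.2673 -3.7897  4.0696] w -0.22532965326549725 clk 23.25
yaw_y -88.76368635597203 tool x [0.9995 0.0216 0.0233] tilt z [ 0.0233 -0.0028 -0.9997]
shift [-0.0007 -0.1324 -0.0004]
turn 0.03631364402798454
```

View pics/c8.png

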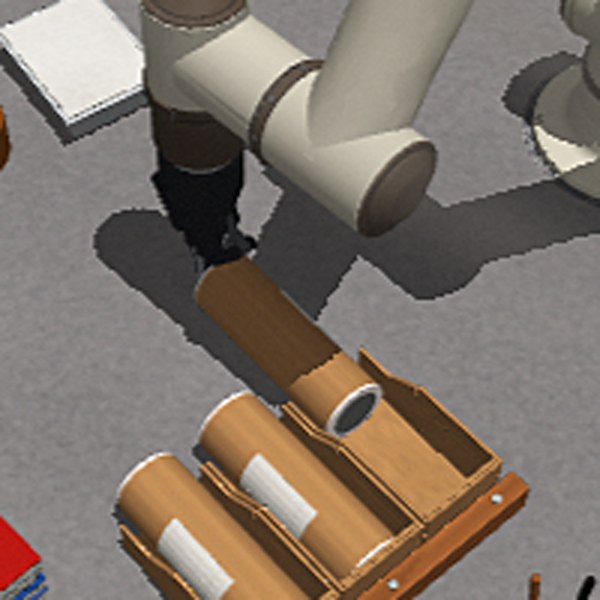

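Call:
jog_arm --pt "0 -0.004 0 0" --pt "0 -0.01 0 0" --pt "0 -0.017 0 0" --pt "0 -0.024 0 0" --pt "0 -0.031 0 0" --pt "0 -0.038 0 0" --pt "0 -0.045 0 0" --pt "0 -0.051 0 0" --pt "0 -0.055 0 0" --pt "0 -0.055 0 0"

```text
clock: 24.55
position: [455.0, -68.7, 36.9]
ee_rot: [1.0, 0.011, 0.012, 0.001]
contact_force: [-0.5, -0.7, 4.9]
gripper_width: -0.1
```

Call:
jog_arm --pt "0 -0.004 0 0" --pt "0 -0.009 0 0" --pt "0 -0.015 0 0" --pt "0 -0.021 0 0" --pt "0 -0.027 0 0" --pt "0 -0.033 0 0" --pt "0 -0.039 0 0" --pt "0 -0.044 0 0" --pt "0 -0.048 0 0" --pt "0 -0.05 0 0"

```text
clock: 25.8
position: [453.6, -18.4, 36.9]
ee_rot: [1.0, 0.011, 0.012, 0.001]
contact_force: [0.1, -4.7, 6.5]
gripper_width: 0.1
```

```bash
python3 -c "
from mv import *
to((452.6,8,37),91.2)
wshot('w9')
im=get_image('scene');cv2.imwrite('pics/c9.png',cv2.resize(im[150:350,180:380,::-1],None,fx=3,fy=3,interpolation=cv2.INTER_CUBIC))"
```

```text
pos [453.6017 -18.4292  36.8812] F [ 0.1417 -4.6697  6.5198] w 0.05966875078901405 clk 25.8
yaw_y -88.72808927325539 tool x [0.9995 0.0223 0.0231] tilt z [ 0.0231 -0.0027 -0.9997]
shift [-0.0004 -0.0264 -0.0002]
turn 0.07191072674459065
```

View pics/c9.png

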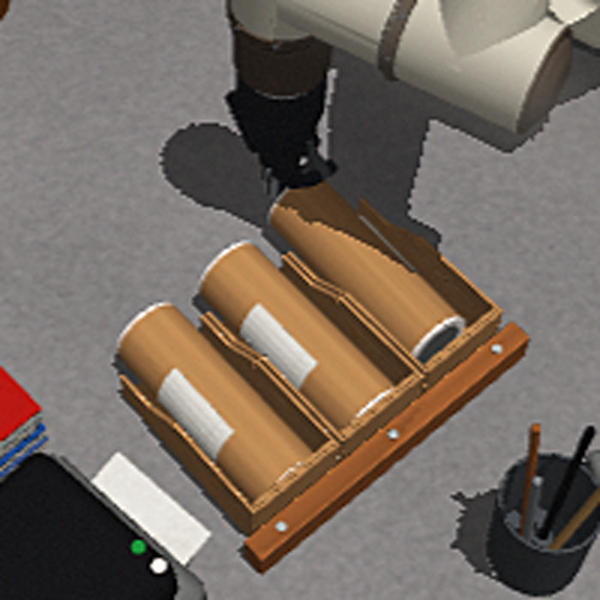

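View pics/w9.png

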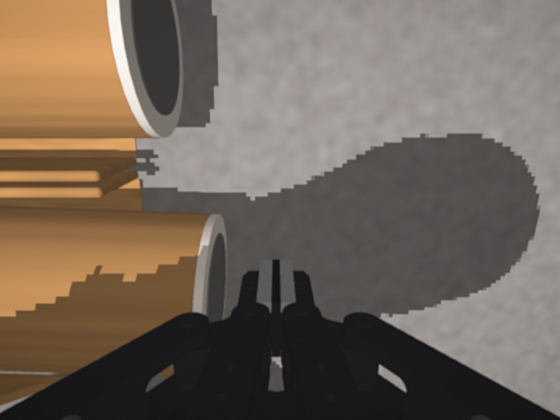

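Call:
jog_arm --pt "0 -0.003 0 0" --pt "0 -0.006 0 0" --pt "0 -0.009 0 0" --pt "0 -0.012 0 0" --pt "0 -0.014 0 0" --pt "0 -0.016 0 0" --pt "0 -0.017 0 0"

```text
clock: 26.78
position: [452.8, -1.3, 36.9]
ee_rot: [1.0, 0.011, 0.011, 0.002]
contact_force: [0.6, -5.1, 5.8]
gripper_width: 0.0
```

Call:
jog_arm --pt "0 -0.001 0 0" --pt "0 -0.002 0 0" --pt "0 -0.003 0 0" --pt "0 -0.004 0 0"

```text
clock: 27.28
position: [451.6, 0.7, 37.2]
ee_rot: [1.0, 0.011, 0.01, 0.003]
contact_force: [2.6, -20.2, 10.9]
gripper_width: 0.2
```

Call:
jog_arm --pt "0 -0.003 0 0" --pt "0 -0.003 0 0" --pt "0 -0.003 0 0"

```text
clock: 27.65
position: [450.6, 1.8, 37.8]
ee_rot: [1.0, 0.01, 0.009, 0.004]
contact_force: [0.7, -17.6, 11.7]
gripper_width: 0.1
```

Call:
jog_arm --pt "0 0.002 0 0" --pt "0 0.006 0 0" --pt "0 0.02 0 0" --pt "0 0.04 0 0" --pt "0 0.05 -0.03 0" --pt "0 0.06 -0.08 0" --pt "0 0.06 -0.13 0" --pt "0 0.06 -0.16 0" --pt "0 0.06 -0.18 0" --pt "0 0.06 -0.18 0"

```text
clock: 28.9
position: [449.2, -56.9, 219.1]
ee_rot: [1.0, 0.01, 0.01, 0.004]
contact_force: [0.0, 0.2, -1.3]
gripper_width: -0.1
```

```bash
python3 -c "
from mv import *
to((452.6,8,37),91.2)
wshot('w10')
im=get_image('scene');cv2.imwrite('pics/c10.png',im[:,:,::-1]);cv2.imwrite('pics/c10b.png',cv2.resize(im[190:340,200:360,::-1],None,fx=4,fy=4,interpolation=cv2.INTER_CUBIC))
im=get_image('side');cv2.imwrite('pics/s10.png',im[:,:,::-1])"
```

```text
pos [449.1818 -56.8508 219.0899] F [ 0.0148  0.228  -1.2542] w -0.06527112917651501 clk 28.9
yaw_y -88.82711810270582 tool x [0.9996 0.0206 0.0197] tilt z [ 0.0199 -0.0073 -0.9998]
shift [ 0.0012 -0.0662  0.1816]
turn -0.027118102705799174
```

View pics/c10b.png

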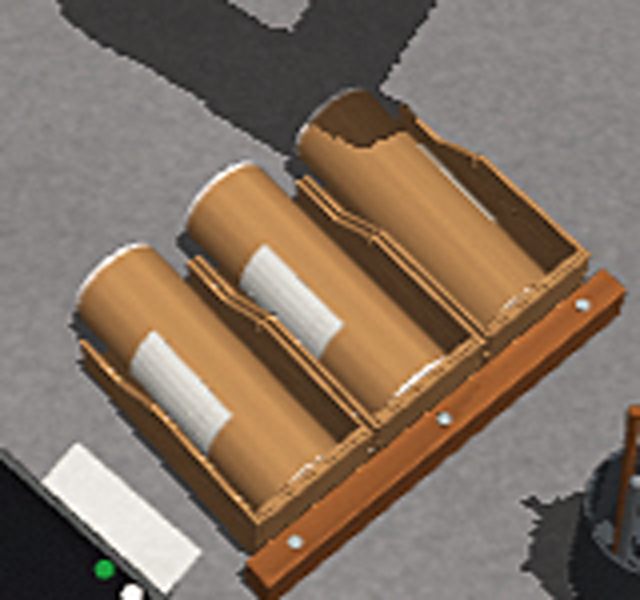

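View pics/w10.png

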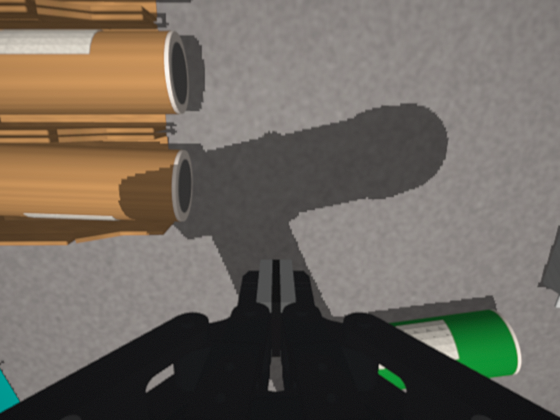

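View pics/s10.png

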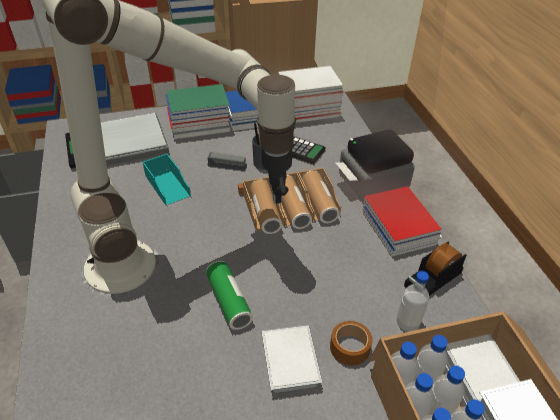

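```bash
python3 -c "
from mv import *
w=W('w10');np.set_printoptions(precision=1,suppress=True)
print('tube end',w.pl((181,150),64),'mid',w.pl((172,31),64), w.pl((190,187),32),w.pl((188,75),32))
S=lambda x,y:(200+x/4-.4,190+y/4-.4)
for k,p in (('free',((320,105),(520,292))),('mid',((212,178),(412,378))),('far',((100,262),(300,465)))):
    print(k,[pl('scene',S(*q),64)[:2] for q in p])
a=cv2.imread('pics/w10.png')[0:260,100:240];cv2.imwrite('pics/w10c.png',cv2.resize(a,None,fx=2.3,fy=2.3))
"
```

```text
tube end [487.4  15.3  64. ] mid [571.7  17.1  64. ] [450.7  17.   32. ] [544.8  14.3  32. ]
free [array([464.1,  22.4]), array([457.9, 208.1])]
mid [array([553.7,  21.6]), array([548.1, 209.6])]
far [array([645.6,  25.6]), array([635.7, 209.9])]
```

```bash
python3 -c "
from bench import *
print(read_state()['clock'],job_done())"
```

```text
the job is handed in; nothing more can be done
29.05 None
```

The tube is in the empty bin, which was the outer one nearest the robot, and it is home against the back. I handed the job in at 29 s.

**Rolling:** I rolled the tube about 79 mm in five slow strokes, with two fingertips on top and 4–8 N of downward force. I lifted off and repositioned between strokes. The wrist camera then put its axis at x ≈ 456 mm, matching the bin line, at about 90.5–91° against about 91.2° for the bin. The tool turn I added during the last three strokes barely changed that angle, but the 9 mm clearance on each side absorbed it.

**Pushing:** I slid the tube in with closed fingers on its outer end, using about 5 N. It stopped with a clear rise to about 20 N where the back wall was expected.

**Last checks:**
- **Depth:** The tube's end is level with the stored tubes to within about 3 mm in both the wrist and scene views. That is about the accuracy of my measurements.
- **Surroundings:** The stored tubes and other items looked unmoved in the pictures. The arm had backed clear before I handed in.
- **Disagreement:** The scene and side cameras differed by up to about 9 mm in y on the bins, so I placed the tube mainly from the wrist camera.

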